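# Load the filters and hold the glass cell in the light path

## Task

Drop the wide filter cartridge into the lamp tower's bore and the slim one into the detector tower's bore, each all the way down. Then take the glass reference cell out of its rack by its two frosted faces only, never putting a finger on its clear windows, and hold it still and upright in the gripper midway between the towers, windows square to the light, so that the light passes through the middle of the windows' width, 15 mm above the cell's underside. Finish while still holding it there, clear of everything else, and leave the other things on the bench undisturbed.

Things in the scene. Friction and masses are not known exactly. Their poses are not given: they have to be found in the camera images.
- rig: fixed photometer rig: base plate 80 x 260 x 12 mm (x, y, z) with two grey towers, each 52 x 48 mm and 95 mm high above the bench, centred 79 mm either side of the middle along y: lamp tower (cooling fins on its outer end) at +y, detector tower (black plug) at -y; 110 mm gap between them (102 between lens rings). The light runs along y. Origin: centre of its underside, on the bench; z up
- lamp_bore (a point): centre of the mouth of the vertical round bore in the lamp tower's top, 95 mm above the bench; bore 33 mm in diameter, 40 mm deep, 2 mm chamfer; axes as the rig's
- detector_bore (a point): centre of the mouth of the vertical round bore in the detector tower's top, 95 mm above the bench; bore 23 mm in diameter, 40 mm deep, 2 mm chamfer; axes as the rig's
- beam (a point): middle of the light path (a thin pale-yellow ray), halfway between the towers, 75 mm above the bench; axes as the rig's: y along the light, z up
- wide_cartridge: aluminium filter cartridge, an upright cylinder 30 mm in diameter and 70 mm high, with dark rings near its top; about 90 g; stands loose on the flat tray; fully down in its bore it sticks out 30 mm. Origin: centre of its underside, z up along it; its yaw does not matter
- slim_cartridge: aluminium filter cartridge like the wide one but 20 mm in diameter, 70 mm high; about 45 g; stands loose on the tray 80 mm from the wide one, either side; sticks out 30 mm when fully down. Origin: centre of its underside, z up along it; its yaw does not matter
- tray: flat dark grey tray, fixed, 170 x 90 x 4 mm (x, y, z), no rim; the cartridges stand on it along its x axis. Origin: centre of its underside, on the bench. Tray and rack change sides (left or right of the robot)
- cell: solid glass cell (cuvette), an upright block 14 x 24 x 60 mm (x, y, z), 50 g. Its frosted, whitish faces (14 mm apart, 23 wide, 60 high) look to its own +x and -x: grip these. Its clear windows, 24 mm apart, look to its own +y and -y: no finger on them. It stands loose in the rack's pocket, its top 65 mm above the bench. Origin: centre of its underside, z up
- cell_window (a point): point on the cell's centre line 15 mm above its underside, where the light must pass; axes as the cell's
- rack: dark grey plastic rack for the cell, fixed, 60 x 70 x 20 mm (x, y, z), with one pocket 16 x 26 mm, 15 mm deep, at its centre, in which the cell stands with its axes as the rack's, 45 mm of it showing. Origin: centre of its underside, on the bench
- eyepiece: bystander: loose black microscope eyepiece standing on the bench, 48 mm in diameter and 48 mm high; leave it alone. Origin: centre of its underside
- jar: bystander: amber jar, 52 mm in diameter and 70 mm high; leave it alone. Origin: centre of its underside
- holder: bystander: open steel cup, 66 mm in diameter and 40 mm high; leave it alone. Origin: centre of its underside
- screwdriver: bystander: screwdriver, 150 mm long, lying beyond the rig; leave it alone. Its x axis runs along it
There are look-alikes about, which are no part of the job. Leave any red or yellow look-alike of the slim_cartridge alone.

How it is judged (in metres and radians):
On the way, in this order (a step that is already met when the one before it is completed fails the run):
1. both cartridges are fully down in their own bores and let go (horizontal distance between wide_cartridge and lamp_bore below 0.006 m and z of wide_cartridge in the frame of lamp_bore below -0.034 m and angle between each of wide_cartridge, slim_cartridge's own z axis and vertical below 0.15 rad and horizontal distance between slim_cartridge and detector_bore below 0.006 m and z of slim_cartridge in the frame of detector_bore below -0.034 m and contact force between the fingers and wide_cartridge below 0.1 N and contact force between the fingers and slim_cartridge below 0.1 N), for 0.2 s.
2. then the cell is lifted clear of its rack in the gripper (contact force between the fingers and cell above 2 N and contact force between cell and rig below 0.05 N and contact force between cell and rack below 0.05 N and height (world z) of cell above 0.03 m), for 0.2 s.
At the end, for the whole second after the job is handed in: cartridges in their own bores (axis within 6 mm, over 34 mm deep, tilt under 0.15), untouched; cell held by the fingers (over 2 N), off rig and rack, its window point within 4 mm of the light sideways, 8 mm in height, 20 mm of midway; tilt and turn under 0.12 rad; slower than 0.02 m/s (all of step 1 and contact force between the fingers and cell above 2 N and contact force between cell and rig below 0.05 N and contact force between cell and rack below 0.05 N and x of cell_window in the frame of beam between -0.004 and 0.004 m and y of cell_window in the frame of beam between -0.02 and 0.02 m and z of cell_window in the frame of beam between -0.008 and 0.008 m and angle between cell's own z axis and vertical below 0.12 rad and angle between the y axis of cell and the y axis of rig, either way round below 0.12 rad and linear speed of cell below 0.02 m/s); the arm keeps its last pose, push and grip.
It fails at once if a finger touches a clear window of the cell (contact force between the fingers and cell_c0 above 0.5 N).
It fails at once if a bystander is disturbed (distance of any of eyepiece, jar, holder, screwdriver from where it was at the start of the episode above 0.02 m).
It also fails if it takes over 72 s, if anything falls off the work surface, if the arm or the gripper's body presses on something with over 40 N, if the wrist force passes 120 N, or if a joint passes its speed limit or range.

## Robot

A 6-joint arm with a two-finger parallel gripper is mounted at the origin on the work surface. World frame = base frame: x ahead of the robot, y to its left, z up, the work surface at z = 0. Lengths are in mm, angles in degrees, forces in N, time in s.
With the tool pointing down it reaches from about 350 to 850 mm from the base axis. Payload 8.1 kg.
Tool frame: the origin (TCP) lies between the finger pads; the fingertips stand 22 mm ahead of it and the grasp point (between the pads) lies 3 mm ahead of it; z points along the fingers, y is the line along which they close (so a half turn about z gives the same grasp; the last joint's range is limited). The gripper opens to 85 mm and grips with 20 to 120 N. Pads are 22 mm wide; open, the fingers measure 114 mm over their backs; the gripper's body (76 mm by 85 mm) begins 54 mm behind the grasp point. The pads swing forward as they close: fully open they stand 13 mm farther back than shut.
Start: joints at [70.623, 7.471, 85.268, -0, 87.261, -4.893], TCP at [150.047, 580.94, 253.292] pointing down, gripper open.
Joint ranges: [-169.43, 169.43], [-51.17, 129.36], [1.28, 143.12], [-76.62, 256.62], [0, 156.53], [-152.29, 152.29]. Speed limits (degrees/s): [136.94, 136.94, 159.86, 180, 180, 180].

## Interface

Orientations are given as [roll, pitch, yaw] about the fixed x, y, z axes, in that order (R = Rz(yaw) Ry(pitch) Rx(roll)).
In Python, from bench import r, vision gives the robot as it stands.
- The arm moves only by the tool step_arm, never from a script. Its argument "targets" is a list that holds one entry, the list of rows, each a list of 6 numbers: the shift along the world's x, y, z in mm, then the turn, a rotation vector about the world's x, y, z in rad. In form: [[[x, y, z, rx, ry, rz], ...]]. A call has 1 to 12 rows; each row is the pose to reach, as a shift and turn from the pose commanded when the call began; what a row does not reach only later rows make up. A row lasts 1/12 s, in which the tool goes at most 41.7 mm and 7.16 degrees, less where a joint would pass 70% of its speed; a pose out of reach is approached as far as the arm can. A call with a gripper value outside its range is refused whole. "fingers" is the gripper's target within -1 to 1 (shut at 1, half-way at 0, fully open at -1), set as the call begins (left out, the last holds). The fingers move at their own pace and stop on an object; "newtons" is the grip in N (left out, the last holds). Time passes only in rows, so rows that repeat a pose let the fingers close. It gives the time, the measured TCP pose, the force, the opening and the grip force at its end, in the units of the state.
- r.sense(): the state, without advancing time (a new reading comes with each control period).
- vision.snapshot(name): name is "scene" or "top" or "wrist"; returns a dict with "img" (480x640x3 uint8, blue, green, red), "mtx" (3x3 intrinsics, pixels), "eye" and "attitude" of the camera in the world. Camera axes: x right, y up, looking along -z (the intrinsics and any distortion apply to the point x, -y, -z); pixel columns grow to the right and rows downward; lengths in mm; the calibration is good to about 2 mm. A picture is of the moment at which its call begins. There is no depth.
- r.hand_in(): hands the job in; it is judged then, once.
The state is a dict: "time": time; "joint_pos": joint angles; "qd": joint speeds; "joint_efforts": joint torques, N m; "tool_pos": TCP position; "tcp_rot": TCP orientation; "ft_force": force on the tool from outside, world axes, zero at the start; "wrist_torque": the same for the moment, N m; "finger_gap": finger opening in mm; "grip_force": force on a finger pad.
Only numpy, scipy, OpenCV 4.12 (cv2) and the standard library are available. Lean on these libraries where they do the work, as an engineer would, in place of code of your own. Each camera call takes 0.05 s, during which the arm holds its last target. There are 200 camera calls.

## Working session

There is one attempt and no reset: what is moved stays moved. The work goes in short steps, Python scripts to look and compute and a tool call to move; the robot and the scene stay as the last step left them, time stands still between calls to the robot, and variables do not carry over. Pictures are saved under pics/ and viewed, at most 10 in all, crops included, and the job is handed in when it is done.

Besides the shell and the picture viewer there is one more tool, called after "Emit:" in YAML: its name, and indented under it one key for each argument. step_arm: Moves the arm, as the interface text tells. Its arguments: {"type":"object","properties":{"targets":{"type":"array"},"fingers":{"type":"number"},"newtons":{"type":"number"}},"required":["targets"]}

```bash
mkdir -p pics; ls; python3 - <<'E'
from bench import r, vision
import cv2
for n in("scene","top"):
    s=vision.snapshot(n); cv2.imwrite(f"pics/{n}0.png",s["img"]); print(n,{k:v for k,v in s.items() if k!="img"})
print(r.sense())
E
```

```text
pics
scene {'mtx': array([[460.11659023,   0.        , 315.21806432],
       [  0.        , 460.11659023, 234.77615972],
       [  0.        ,   0.        ,   1.        ]]), 'eye': array([1091.6105681 ,  481.75973914,  791.9640024 ]), 'attitude': array([4.33256862e+01, 1.03878957e-02, 1.33011984e+02])}
top {'mtx': array([[569.28258331,   0.        , 317.80105756],
       [  0.        , 569.28258331, 233.10895578],
       [  0.        ,   0.        ,   1.        ]]), 'eye': array([ 422.66148094,   51.37306998, 1420.89938898]), 'attitude': array([  7.89460794,  -0.92632641, -90.06412895])}
{'time': 0.1, 'joint_pos': array([ 7.06226059e+01,  7.51166780e+00,  8.53240130e+01,  2.46102260e-03,
        8.72619908e+01, -4.89262844e+00]), 'qd': array([-0.02567811, -0.0409297 , -0.13456725,  0.0253189 , -0.11456657,
        0.10857972]), 'joint_efforts': array([ 3.96667374e-04, -5.70947671e+01, -5.01945269e+01, -1.92927100e-04,
        7.98887660e-03,  4.14695751e-05]), 'tool_pos': array([149.87799432, 580.49749064, 252.33073214]), 'tcp_rot': array([-1.79902894e+02, -1.07793360e-02,  1.65515106e+02]), 'ft_force': array([-0.05006497, -0.82840997,  0.21178405]), 'wrist_torque': array([-0.04661817,  0.00272527, -0.01856575]), 'grip_force': 0.0, 'finger_gap': 85.23657618834575}
```

View pics/top0.png

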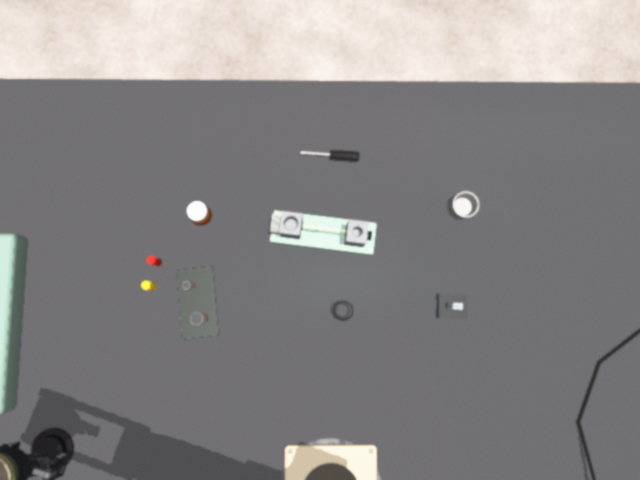

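View pics/scene0.png

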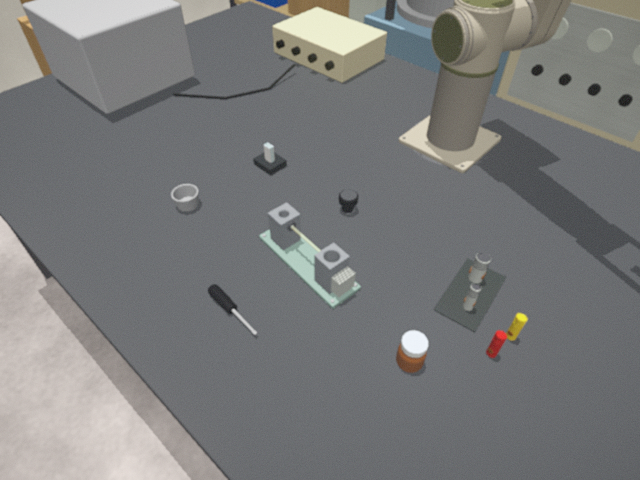

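The top view shows the tray at (197,302), the rig at (323,231), the rack and cell at (455,306), the eyepiece (343,310), jar (198,212), holder (465,205) and screwdriver (330,155). Candidates for the slim cartridge:
- aluminium on the tray, (187,285): chosen
- red, (152,260), and yellow, (147,285): off the tray, so look-alikes

The wide one is at (197,319). I'll check this in enlarged crops.

```bash
cat > h.py <<'E'
import numpy as np, cv2
from scipy.spatial.transform import Rotation as Ro
from bench import r, vision
def ray(s,u,v):
    K=s["mtx"]; d=np.array([(u-K[0,2])/K[0,0],-(v-K[1,2])/K[1,1],-1])
    return Ro.from_euler('xyz',s["attitude"],degrees=True).apply(d)
def pt(s,u,v,z):
    d=ray(s,u,v); e=np.array(s["eye"]); return e+d*(z-e[2])/d[2]
def proj(s,P):
    K=s["mtx"]; c=Ro.from_euler('xyz',s["attitude"],degrees=True).inv().apply(np.atleast_2d(P)-s["eye"])
    return np.c_[K[0,2]+K[0,0]*c[:,0]/-c[:,2],K[1,2]+K[1,1]*c[:,1]/c[:,2]]
E
python3 - <<'E'
import cv2,numpy as np
i=cv2.imread("pics/top0.png"); s=cv2.imread("pics/scene0.png")
def c(i,x,y,w,h,k): return cv2.resize(i[y:y+h,x:x+w],None,fx=k,fy=k,interpolation=cv2.INTER_CUBIC)
o=np.zeros((600,800,3),np.uint8)
o[:300,:780]=c(i,260,195,130,50,6)[:300]
def put(a,x,y): o[y:y+a.shape[0],x:x+a.shape[1]]=a
o[:]=0
put(c(i,260,200,125,60,4),0,0)      # 500x240
put(c(i,430,285,45,40,6),510,0)     # 270x240
put(c(i,140,250,85,88,4),0,245)     # 340x352
put(c(s,430,245,110,115,3),345,245) # 330x345
put(c(s,250,138,40,36,3),680,245)
cv2.imwrite("pics/m0.png",o)
E
```

```text
(no output)
```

View pics/m0.png

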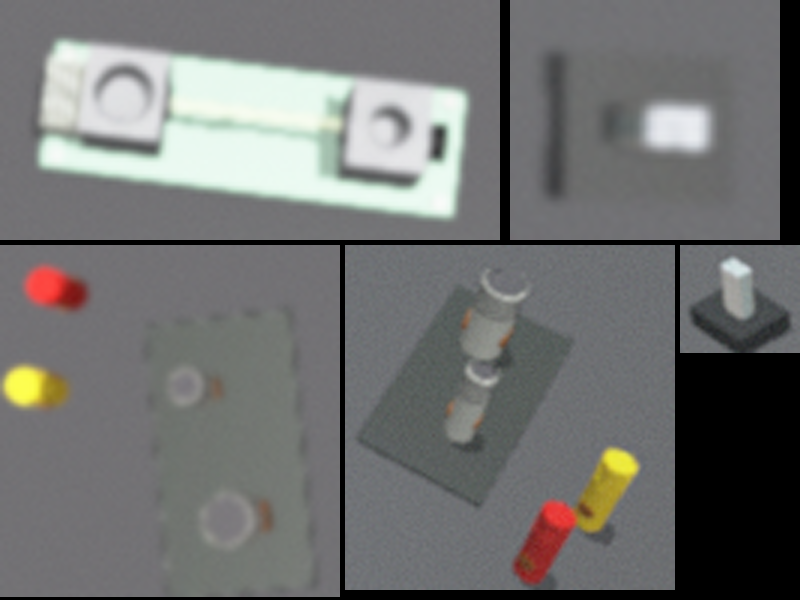

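The crops confirm it: slim cartridge (ringed, aluminium) at (186.2,285.2), wide at (196.7,318.7), lamp bore (291,223), detector bore (357.5,232), cell top (458,306.3).

```bash
python3 - <<'E'
from h import *
np.set_printoptions(precision=1,suppress=True)
s=vision.snapshot("top"); 
P=lambda u,v,z:pt(s,u,v,z)[:2]
c=[P(*p,12) for p in((274.2,210.2),(376.7,222.5),(373.3,254),(269.5,241.7))]
print("corners",c,np.mean(c,0))
a=(c[0]+c[3]-c[1]-c[2]);print("rig y dir deg from +y",np.degrees(np.arctan2(-a[0],a[1])))
L=P(291,223.2,95);D=P(357.4,232,95);print("bores",L,D,np.linalg.norm(L-D),(L+D)/2,np.degrees(np.arctan2(-(L-D)[0],(L-D)[1])))
W=P(196.7,318.7,74);S=P(186.2,285.2,74);print("W,S",W,S,np.linalg.norm(W-S))
print("cell",P(458,306.3,65)); 
k=lambda X,Y,z:P(430+(X-510)/6,285+Y/6,z)
print("rack",[k(*q,20) for q in((568,50),(732,55),(735,203),(562,197))])
print("eyep",P(343,310,48),"jar",P(198,212,70),"yel",P(147,285,70),'red',P(152,260,70))
E
```

```text
corners [array([676. , 137.8]), array([ 645.1, -119.5]), array([ 565.7, -109.8]), array([596.3, 148.7])] [620.7  14.3]
rig y dir deg from +y -6.801473306655048
bores [630.   92.8] [609.3 -63.5] 157.75359215229778 [619.6  14.7] -7.559039848233119
W,S [407.6 312.1] [485.5 338.9] 82.37130521609642
cell [ 435.8 -303.2]
rack [array([ 467.9, -270.8]), array([ 465.8, -338.2]), array([ 405.8, -337.2]), array([ 408.3, -266.5])]
eyep [427.4 -31.1] jar [660.8 316.8] yel [486.2 431.7] red [545.2 422.3]
```

Emit:
step_arm:
  targets:
    - [[20, -20, 0, 0, 0, 0], [50, -50, 0, 0, 0, 0], [80, -80, 0, 0, 0, 0], [110, -110, 0, 0, 0, 0], [140, -140, 0, 0, 0, 0], [170, -170, 0, 0, 0, 0], [200, -200, 0, 0, 0, 0], [230, -230, 0, 0, 0, 0], [258, -268, -20, 0, 0, 0], [258, -268, -20, 0, 0, 0], [258, -268, -20, 0, 0, 0], [258, -268, -20, 0, 0, 0]]
  fingers: -1

```text
time: 1.15
tool_pos: [408.1, 312.2, 232.7]
tcp_rot: [-180.0, -0.1, 165.4]
ft_force: [0.4, -0.4, 0.4]
finger_gap: 85.3
grip_force: 0.0
```

```bash
python3 - <<'E'
from h import *
np.set_printoptions(precision=1,suppress=True)
s=vision.snapshot("wrist"); cv2.imwrite("pics/w1.png",s["img"]);q=r.sense();print(q["tool_pos"],q["tcp_rot"],s["eye"],s["attitude"],s["mtx"])
print(proj(s,[[407.6,312.1,74],[485.5,338.9,74],q["tool_pos"]]))
E
```

```text
[407.8 313.1 233.2] [180.   -0.  165.5] [335.2 331.3 354.6] [-17.   -0.   75.3] [[372.8   0.  322.6]
 [  0.  372.8 249. ]
 [  0.    0.    1. ]]
[[322.  235.4]
 [376.9 315. ]
 [324.4 346.3]]
```

View pics/w1.png

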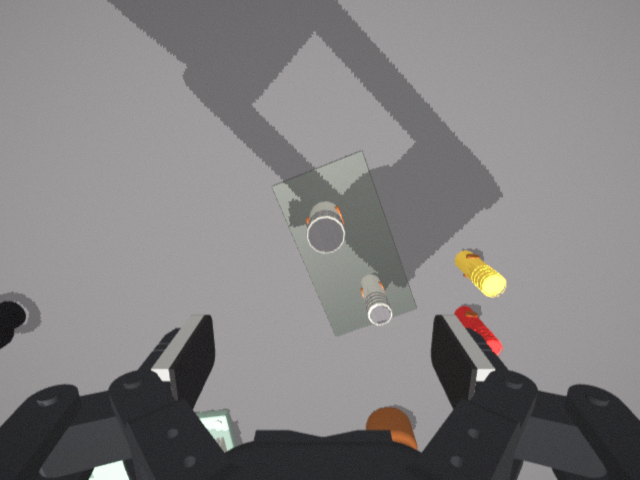

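Wrist view: wide cartridge's top ring at about (326,234), slim's at (379.5,314.5), both on the tray between the open fingers.

```bash
python3 - <<'E'
from h import *
np.set_printoptions(precision=1,suppress=True)
s=vision.snapshot("wrist");W=pt(s,326,234,74);S=pt(s,379.5,314.5,74);print(W,S,np.linalg.norm(W-S))
g=cv2.cvtColor(s["img"],6)
cv2.imwrite("pics/w2.png",cv2.resize(g[180:345,290:420],None,fx=3.5,fy=3.5,interpolation=cv2.INTER_CUBIC))
E
```

```text
[407.3 316.4  74. ] [485.7 342.3  74. ] 82.61914481487364
```

View pics/w2.png

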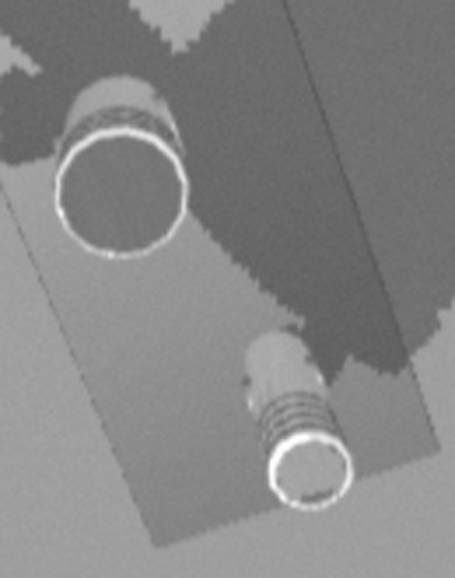

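Emit:
step_arm:
  targets:
    - [[-1, 1.5, -40, 0, 0, 0], [-1, 1.5, -80, 0, 0, 0], [-1, 1.5, -115, 0, 0, 0], [-1, 1.5, -140, 0, 0, 0], [-1, 1.5, -155, 0, 0, 0], [-1, 1.5, -166, 0, 0, 0], [-1, 1.5, -166, 0, 0, 0], [-1, 1.5, -166, 0, 0, 0]]

```text
time: 1.92
tool_pos: [406.8, 315.3, 67.8]
tcp_rot: [180.0, 0.0, 165.6]
ft_force: [0.0, 0.5, -0.1]
finger_gap: 85.5
grip_force: 0.0
```

Emit:
step_arm:
  targets:
    - [[0, 0, 0, 0, 0, 0], [0, 0, 0, 0, 0, 0], [0, 0, 0, 0, 0, 0], [0, 0, 0, 0, 0, 0], [0, 0, 0, 0, 0, 0], [0, 0, 0, 0, 0, 0], [0, 0, 0, 0, 0, 0], [0, 0, 0, 0, 0, 0]]
  fingers: 1
  newtons: 30

```text
time: 2.58
tool_pos: [407.6, 314.7, 68.2]
tcp_rot: [179.9, 0.1, 165.5]
ft_force: [-0.2, -0.9, 7.1]
finger_gap: 29.3
grip_force: 29.6
```

Emit:
step_arm:
  targets:
    - [[0, 0, 15, 0, 0, 0], [0, 0, 40, 0, 0, 0], [0, 0, 80, 0, 0, 0], [15, -10, 110, 0, 0, 0], [40, -30, 125, 0, 0, 0], [70, -55, 125, 0, 0, 0], [100, -80, 125, 0, 0, 0], [130, -105, 125, 0, 0, 0], [160, -130, 125, 0, 0, 0], [190, -155, 125, 0, 0, 0], [220, -180, 125, 0, 0, 0], [250, -205, 125, 0, 0, 0]]

```text
time: 3.58
tool_pos: [658.1, 107.8, 191.8]
tcp_rot: [-180.0, -0.0, 165.5]
ft_force: [0.0, 0.7, -1.1]
finger_gap: 29.6
grip_force: 29.9
```

Emit:
step_arm:
  targets:
    - [[20, -16, 0, 0, 0, 0], [35, -28, 0, 0, 0, 0], [41, -34, 0, 0, 0, 0], [41, -34, 0, 0, 0, 0], [41, -34, 0, 0, 0, 0], [41, -34, 0, 0, 0, 0]]

```text
time: 4.08
tool_pos: [697.2, 76.6, 192.1]
tcp_rot: [180.0, -0.1, 165.6]
ft_force: [-0.4, 0.6, -1.3]
finger_gap: 29.1
grip_force: 29.9
```

```bash
python3 - <<'E'
from h import *
np.set_printoptions(precision=1,suppress=True)
s=vision.snapshot("wrist"); cv2.imwrite("pics/w3.png",s["img"]);q=r.sense();print(q["tool_pos"],q["tcp_rot"],s["eye"],s["attitude"],q["finger_gap"],q["grip_force"])
print(proj(s,[[630,93,95],[609.5,-64,95],q["tool_pos"]]))
E
```

```text
[697.2  76.7 192.3] [180.   -0.  165.6] [624.1  95.4 314. ] [-17.1  -0.1  75.5] 29.016790756928962 29.924913455033675
[[320.5 146.3]
 [ 50.3 180.9]
 [322.7 347. ]]
```

View pics/w3.png

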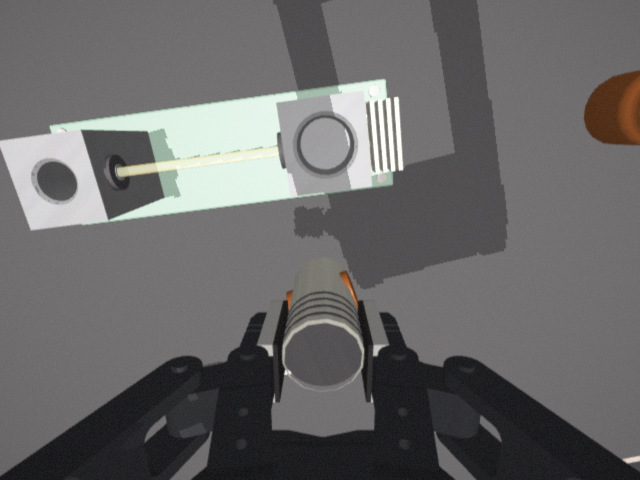

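Wrist view: lamp bore mouth at (325,145), detector bore at (55.5,180.5), and the held cartridge's top ring at (323.5,355), straight in the grip.

```bash
python3 - <<'E'
from h import *
np.set_printoptions(precision=1,suppress=True)
s=vision.snapshot("wrist");q=r.sense()
L=pt(s,325.3,145,95);D=pt(s,55.5,180.5,95);C=pt(s,323.5,355,198.5);print(L,D,np.linalg.norm(L-D),np.degrees(np.arctan2(-(L-D)[0],(L-D)[1])),C,q["tool_pos"],L-C)
g=s["img"]; o=np.zeros((400,800,3),np.uint8)
k=lambda x,y,w,h:cv2.resize(g[y:y+h,x:x+w],(400,400),interpolation=cv2.INTER_CUBIC)
o[:,:400]=k(275,95,100,100);o[:,400:]=k(5,130,100,100);cv2.imwrite("pics/w4.png",o)
E
```

```text
[630.1  95.9  95. ] [610.1 -61.   95. ] 158.15721492275884 -7.2375771415151045 [696.8  77.3 198.5] [697.3  76.7 192.5] [ -66.8   18.6 -103.5]
```

View pics/w4.png

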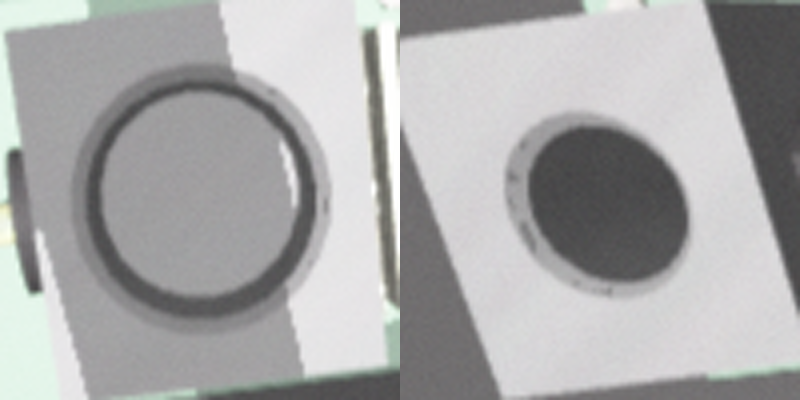

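Emit:
step_arm:
  targets:
    - [[-15, 4, 0, 0, 0, 0], [-45, 12, 0, 0, 0, 0], [-60, 16, 0, 0, 0, 0], [-67, 18.4, 0, 0, 0, 0], [-67, 18.4, 0, 0, 0, 0], [-67, 18.4, -10, 0, 0, 0], [-67, 18.4, -20, 0, 0, 0], [-67, 18.4, -20, 0, 0, 0], [-67, 18.4, -20, 0, 0, 0], [-67, 18.4, -20, 0, 0, 0]]

```text
time: 5.02
tool_pos: [631.2, 93.5, 171.5]
tcp_rot: [-180.0, -0.1, 165.5]
ft_force: [0.1, 0.4, -0.1]
finger_gap: 29.1
grip_force: 29.9
```

```bash
python3 - <<'E'
from h import *
np.set_printoptions(precision=1,suppress=True)
q=r.sense();print(q["tool_pos"])
o=[]
for n,(x,y,w,h) in (("wrist",(220,170,200,200)),("scene",(290,190,110,110))):
    s=vision.snapshot(n);q=r.sense();print(q["tool_pos"],proj(s,[[630.5,94.5,95]]))
    o.append(cv2.resize(s["img"][y:y+h,x:x+w],(400,400),interpolation=cv2.INTER_CUBIC))
cv2.imwrite("pics/w5.png",np.hstack(o))
E
```

```text
[631.2  93.5 171.5]
[631.4  93.6 172.1] [[323.5 272. ]]
[631.5  93.6 172.4] [[331.  255.2]]
```

View pics/w5.png

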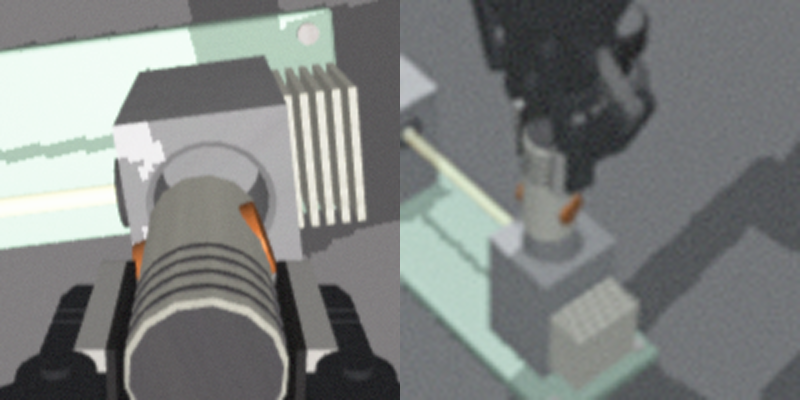

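Emit:
step_arm:
  targets:
    - [[-0.4, 1.6, 0, 0, 0, 0], [-0.4, 1.6, -5, 0, 0, 0], [-0.4, 1.6, -9, 0, 0, 0], [-0.4, 1.6, -12, 0, 0, 0], [-0.4, 1.6, -15, 0, 0, 0], [-0.4, 1.6, -18, 0, 0, 0], [-0.4, 1.6, -21, 0, 0, 0], [-0.4, 1.6, -21, 0, 0, 0]]

```text
time: 5.78
tool_pos: [630.2, 95.4, 150.3]
tcp_rot: [-180.0, -0.1, 165.5]
ft_force: [-0.6, 0.3, -0.6]
finger_gap: 28.9
grip_force: 29.9
```

Emit:
step_arm:
  targets:
    - [[0, 0, -4, 0, 0, 0], [0, 0, -8, 0, 0, 0], [0, 0, -12, 0, 0, 0], [0, 0, -16, 0, 0, 0], [0, 0, -20, 0, 0, 0], [0, 0, -24, 0, 0, 0], [0, 0, -27, 0, 0, 0], [0, 0, -28.5, 0, 0, 0], [0, 0, -28.5, 0, 0, 0], [0, 0, -28.5, 0, 0, 0]]

```text
time: 6.62
tool_pos: [630.7, 95.4, 122.8]
tcp_rot: [-180.0, -0.0, 165.5]
ft_force: [0.2, 0.4, 0.0]
finger_gap: 29.1
grip_force: 29.9
```

Emit:
step_arm:
  targets:
    - [[0, 0, 0, 0, 0, 0], [0, 0, 0, 0, 0, 0], [0, 0, 0, 0, 0, 0], [0, 0, 0, 0, 0, 0], [0, 0, 0, 0, 0, 0], [0, 0, 10, 0, 0, 0], [0, 0, 40, 0, 0, 0], [0, 0, 75, 0, 0, 0], [0, 0, 110, 0, 0, 0], [0, 0, 110, 0, 0, 0]]
  fingers: -1

```text
time: 7.45
tool_pos: [634.4, 95.8, 243.4]
tcp_rot: [179.8, 0.7, 165.5]
ft_force: [0.5, -1.1, 2.1]
finger_gap: 85.2
grip_force: 0.0
```

Emit:
step_arm:
  targets:
    - [[-15, 25, 0, 0, 0, 0], [-32, 55, 0, 0, 0, 0], [-50, 85, 0, 0, 0, 0], [-68, 115, 0, 0, 0, 0], [-86, 145, 0, 0, 0, 0], [-104, 175, 0, 0, 0, 0], [-122, 205, 0, 0, 0, 0], [-137, 230, 0, 0, 0, 0], [-145.3, 245.6, -20, 0, 0, 0], [-145.3, 245.6, -50, 0, 0, 0], [-145.3, 245.6, -80, 0, 0, 0], [-145.3, 245.6, -80, 0, 0, 0]]

```text
time: 8.45
tool_pos: [481.7, 339.6, 146.6]
tcp_rot: [-179.6, -0.4, 165.6]
ft_force: [-1.3, -0.8, -0.6]
finger_gap: 85.3
grip_force: 0.0
```

```bash
python3 - <<'E'
from h import *
np.set_printoptions(precision=1,suppress=True)
o=[]
q=r.sense();print(q["tool_pos"],q["tcp_rot"])
for n,(x,y,w,h) in (("wrist",(220,200,200,200)),("scene",(290,190,110,110))):
    s=vision.snapshot(n);print(proj(s,[[485.3,341,74],[630.5,95,125]]))
    o.append(cv2.resize(s["img"][y:y+h,x:x+w],(400,400),interpolation=cv2.INTER_CUBIC))
cv2.imwrite("pics/w6.png",np.hstack(o))
E
```

```text
[481.7 339.6 146.6] [-179.6   -0.4  165.6]
[[327.  282. ]
 [-16.7 633.6]]
[[475.5 286.5]
 [331.6 245.2]]
```

View pics/w6.png

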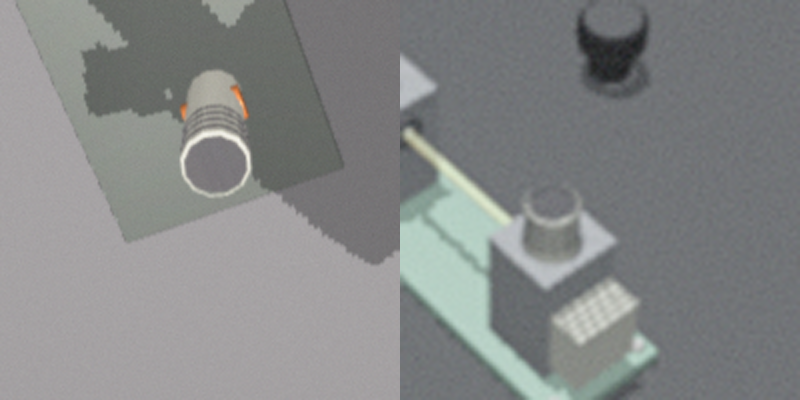

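Wide cartridge is seated, with its top ring at (552,200) in the right crop, as predicted for 125 mm. The slim one's ring is at (327.5,281), within 1 px of the prediction.

Emit:
step_arm:
  targets:
    - [[0, 0, -20, 0, 0, 0], [0, 0, -45, 0, 0, 0], [0, 0, -65, 0, 0, 0], [0, 0, -80, 0, 0, 0], [0, 0, -86, 0, 0, 0], [0, 0, -86, 0, 0, 0], [0, 0, -86, 0, 0, 0], [0, 0, -86, 0, 0, 0]]

```text
time: 9.22
tool_pos: [487.0, 341.8, 69.4]
tcp_rot: [179.9, 0.1, 165.5]
ft_force: [0.1, 0.3, 0.7]
finger_gap: 85.7
grip_force: 0.0
```

Emit:
step_arm:
  targets:
    - [[0, 0, 0, 0, 0, 0], [0, 0, 0, 0, 0, 0], [0, 0, 0, 0, 0, 0], [0, 0, 0, 0, 0, 0], [0, 0, 0, 0, 0, 0], [0, 0, 0, 0, 0, 0], [0, 0, 0, 0, 0, 0], [0, 0, 0, 0, 0, 0], [0, 0, 0, 0, 0, 0]]
  fingers: 1
  newtons: 30

```text
time: 9.97
tool_pos: [485.5, 341.1, 67.0]
tcp_rot: [180.0, 0.0, 165.5]
ft_force: [-0.2, -1.2, 2.8]
finger_gap: 19.3
grip_force: 29.5
```

Emit:
step_arm:
  targets:
    - [[0, 0, 15, 0, 0, 0], [0, 0, 45, 0, 0, 0], [0, 0, 80, 0, 0, 0], [0, -10, 110, 0, 0, 0], [5, -35, 125, 0, 0, 0], [14, -68, 125, 0, 0, 0], [24, -101, 125, 0, 0, 0], [34, -134, 125, 0, 0, 0], [44, -167, 125, 0, 0, 0], [54, -200, 125, 0, 0, 0], [64, -233, 125, 0, 0, 0], [75, -266, 125, 0, 0, 0]]

```text
time: 10.97
tool_pos: [560.2, 73.4, 191.5]
tcp_rot: [-180.0, -0.0, 165.5]
ft_force: [0.2, 0.3, -0.0]
finger_gap: 19.0
grip_force: 29.4
```

Emit:
step_arm:
  targets:
    - [[11, -33, 0, 0, 0, 0], [22, -66, 0, 0, 0, 0], [33, -98, 0, 0, 0, 0], [42, -120, 0, 0, 0, 0], [48, -132, 0, 0, 0, 0], [49.9, -136.6, 0, 0, 0, 0], [49.9, -136.6, -10, 0, 0, 0], [49.9, -136.6, -20, 0, 0, 0], [49.9, -136.6, -20, 0, 0, 0], [49.9, -136.6, -20, 0, 0, 0], [49.9, -136.6, -20, 0, 0, 0], [49.9, -136.6, -20, 0, 0, 0]]

```text
time: 11.97
tool_pos: [610.3, -60.7, 172.2]
tcp_rot: [180.0, 0.0, 165.6]
ft_force: [1.2, -0.1, 0.4]
finger_gap: 19.0
grip_force: 29.4
```

```bash
python3 - <<'E'
from h import *
np.set_printoptions(precision=1,suppress=True)
o=[]
for n,(x,y,w,h) in (("wrist",(220,170,200,200)),("scene",(240,150,110,110))):
    s=vision.snapshot(n);q=r.sense();print(q["tool_pos"],proj(s,[[610.2,-61.6,95],[*q["tool_pos"][:2],108]]))
    o.append(cv2.resize(s["img"][y:y+h,x:x+w],(400,400),interpolation=cv2.INTER_CUBIC))
cv2.imwrite("pics/w7.png",np.hstack(o))
E
```

```text
[610.5 -61.  172.4] [[320.6 273.1]
 [321.8 281.9]]
[610.5 -61.1 172.4] [[283.7 213. ]
 [283.4 208.8]]
```

View pics/w7.png

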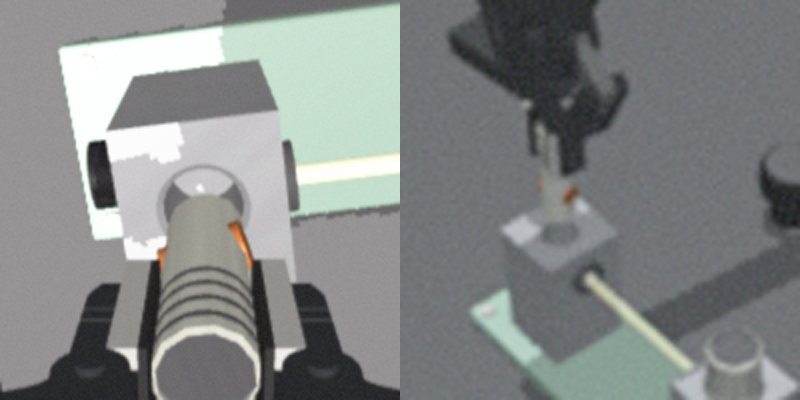

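Wrist view: bore centre at x≈204, cartridge's lower end at x≈203 in the left crop, so it is aligned. Descending.

Emit:
step_arm:
  targets:
    - [[0, 0, -5, 0, 0, 0], [0, 0, -9, 0, 0, 0], [0, 0, -12, 0, 0, 0], [0, 0, -15, 0, 0, 0], [0, 0, -18, 0, 0, 0], [0, 0, -21, 0, 0, 0], [0, 0, -21, 0, 0, 0]]

```text
time: 12.65
tool_pos: [609.8, -61.5, 149.8]
tcp_rot: [-180.0, -0.1, 165.5]
ft_force: [-0.6, -0.2, -1.0]
finger_gap: 19.2
grip_force: 29.4
```

Emit:
step_arm:
  targets:
    - [[0, 0, -4, 0, 0, 0], [0, 0, -8, 0, 0, 0], [0, 0, -12, 0, 0, 0], [0, 0, -16, 0, 0, 0], [0, 0, -20, 0, 0, 0], [0, 0, -24, 0, 0, 0], [0, 0, -27, 0, 0, 0], [0, 0, -28, 0, 0, 0], [0, 0, -28, 0, 0, 0], [0, 0, -28, 0, 0, 0]]

```text
time: 13.48
tool_pos: [610.3, -61.6, 122.8]
tcp_rot: [180.0, 0.0, 165.5]
ft_force: [-0.3, 0.7, -0.5]
finger_gap: 18.9
grip_force: 29.4
```

Emit:
step_arm:
  targets:
    - [[0, 0, 0, 0, 0, 0], [0, 0, 0, 0, 0, 0], [0, 0, 0, 0, 0, 0], [0, 0, 0, 0, 0, 0], [0, 0, 0, 0, 0, 0], [0, 0, 10, 0, 0, 0], [0, 0, 40, 0, 0, 0], [0, 0, 75, 0, 0, 0], [0, 0, 110, 0, 0, 0], [0, 0, 110, 0, 0, 0], [0, 0, 110, 0, 0, 0]]
  fingers: -1

```text
time: 14.4
tool_pos: [612.2, -61.9, 237.5]
tcp_rot: [180.0, 0.4, 165.5]
ft_force: [0.3, 0.4, -1.0]
finger_gap: 85.3
grip_force: 0.0
```

```bash
python3 - <<'E'
from h import *
np.set_printoptions(precision=1,suppress=True)
s=vision.snapshot("wrist");q=r.sense();print(q["tool_pos"])
for z in(120,125,130): print(z,proj(s,[[610.2,-61.6,z]]), 20*372.8/((s["eye"][2]-z)/np.cos(np.radians(17))))
u,v=proj(s,[[610.2,-61.6,125]])[0].astype(int)
g=cv2.GaussianBlur(cv2.cvtColor(s["img"],6),(3,3),0)[v-50:v+50,u-50:u+50]
for t in(120,150,180,200,220):
    for c in cv2.findContours((g>t).astype(np.uint8),1,2)[0]:
        if len(c)>30:
            e=cv2.fitEllipse(c)
            if 22<e[1][0]<50 and e[1][1]<55: print(t,e[0][0]+u-50,e[0][1]+v-50,np.array(e[1]))
E
```

```text
[611.  -61.7 234.7]
120 [[321.7 247.5]] 29.860421047651922
125 [[321.7 249.8]] 30.49905214031892
130 [[321.7 252.1]] 31.165597311702466
120 322.4225540161133 250.01177597045898 [23.5 25.4]
150 322.3846855163574 250.0339469909668 [25.4 27.1]
150 322.0929412841797 235.11897659301758 [28.3 31.2]
180 322.3206787109375 240.72679138183594 [32.3 45.8]
```

Emit:
step_arm:
  targets:
    - [[-10, -15, 0, 0, 0, -0.11], [-30, -40, 0, 0, 0, -0.23], [-48, -66, 0, 0, 0, -0.35], [-66, -92, 0, 0, 0, -0.47], [-85, -118, 0, 0, 0, -0.59], [-104, -144, 0, 0, 0, -0.71], [-123, -170, 0, 0, 0, -0.83], [-142, -196, 0, 0, 0, -0.95], [-160, -220, 0, 0, 0, -1.07], [-174, -239, 0, 0, 0, -1.19], [-174, -239, 0, 0, 0, -1.3], [-174, -239, 0, 0, 0, -1.353]]

```text
time: 15.45
tool_pos: [434.4, -301.3, 230.9]
tcp_rot: [-179.8, -0.1, 87.5]
ft_force: [-0.6, 0.6, 0.4]
finger_gap: 85.6
grip_force: 0.0
```

Emit:
step_arm:
  targets:
    - [[0, 0, 0, 0, 0, 0], [0, 0, 0, 0, 0, 0], [0, 0, 0, 0, 0, 0], [0, 0, 0, 0, 0, 0], [0, 0, 0, 0, 0, 0]]

```text
time: 15.87
tool_pos: [436.4, -300.2, 232.5]
tcp_rot: [-180.0, -0.0, 88.1]
ft_force: [-0.6, -0.8, -0.5]
finger_gap: 85.6
grip_force: 0.0
```

```bash
python3 - <<'E'
from h import *
np.set_printoptions(precision=1,suppress=True)
s=vision.snapshot("wrist");cv2.imwrite("pics/c1.png",s["img"]);q=r.sense();print(q["tool_pos"],q["tcp_rot"],s["eye"],s["attitude"])
print(proj(s,[[436,-300.5,65],[436,-300.5,20]]))
g=cv2.cvtColor(s["img"],6)
u,v=proj(s,[[436,-300.5,65]])[0].astype(int)
print(g[v-60:v+84:6,u-66:u+72:6])
E
```

```text
[ 436.4 -300.3  232.7] [-180.    -0.    88.1] [ 438.6 -224.9  354.4] [-17.   0.  -2.]
[[322.8 233.4]
 [322.8 221. ]]
[[110 109 111 110 110 110 109 112 110 110 112 110 109 112 111 113 111 113
  109 109 110 112 111]
 [111 113 110 111 110 110  89  85  84  90  90  89  89  90  89  89  93 111
  111 110 110 112 113]
 [136 135 140 121 109 115  87  89  87  87  88  88  86  90  89  89  90 108
  110 114 112 110 154]
 [153 155 158 156 135 157  85  88  86  88  85  83  90  89  90  88  87 151
  156 156 155 158 156]
 [156 156 156 156 156 156 148 120  86  85  88  87  84  89  87  87  86 153
  156 158 159 153 155]
 [157 157 157 155 156 159 143 144 144 120  86  87  86  85  90  91 143 156
  156 155 157 154 157]
 [157 153 157 157 157 158 141 141 143 143 194 153 157  85 100 145 143 155
  158 155 154 153 154]
 [157 156 156 155 156 159 141 144 141 143 198 150 160 117 144 142 142 159
  158 157 155 157 156]
 [157 156 155 156 156 156 138 142 143 144 255 254 255 140 139 135 137 157
  156 157 156 155 154]
 [158 155 158 157 153 155 140 140 141 140 255 255 255 137 140 140 137 157
  156 155 156 153 156]
 [156 157 156
[... 645 characters left out ...]
158 155 160 159 155]
 [153 158 155 151 155 157 155 156 153 156 156 158 155 156 154 155 156 156
  157 155 158 157 155]
 [157 157 155 155 157 154 156 156 156 155 158 157 158 156 157 155 156 156
  155 154 153 155 155]
 [156 155 157 156 157 158 157 156 155 159 154 156 156 156 155 154 155 155
  158 156 155 155 153]
 [158 152 158 157 157 154 158 157 157 155 154 158 158 156 155 154 155 155
  157 155 157 155 156]
 [157 156 156 156 156 157 156 155 155 157 155 157 156 156 156 155 156 155
  157 154 154 155 153]
 [156 156 156 156 154 153 156 159 154 155 155 157 156 156 156 157 155 156
  156 155 155 153 156]
 [156 154 154 157 156 155 157 157 156 155 155 155 155 157 155 155 156 156
  156 156 156 156 156]]
```

Slim's ring fits at (322.4,250.0), which matches fully down (predicted 249.8). Next I locate the cell's top from its white region.

```bash
cat > cell.py <<'E'
from h import *
np.set_printoptions(precision=1,suppress=True)
s=vision.snapshot("wrist");q=r.sense();print(q["tool_pos"],q["tcp_rot"])
k=4;g=cv2.resize(cv2.cvtColor(s["img"],6),None,fx=k,fy=k,interpolation=cv2.INTER_CUBIC)
m=(g>215).astype(np.uint8);x0,y0=270*k,180*k
m2=np.zeros_like(m);m2[y0:300*k,x0:380*k]=m[y0:300*k,x0:380*k]
c=max(cv2.findContours(m2,0,1)[0],key=cv2.contourArea)
b=(cv2.boxPoints(cv2.minAreaRect(c))+.5)/k-.5
Q=np.array([pt(s,*p,65) for p in b]);print(b);print(Q[:,:2],Q.mean(0)[:2])
for i in range(4):
    d=Q[(i+1)%4]-Q[i];print(np.linalg.norm(d),np.degrees(np.arctan2(d[1],d[0])))
E
python3 cell.py
```

```text
[ 436.4 -300.3  232.7] [-180.    -0.    88.1]
[[313.9 247.4]
 [313.9 217.1]
 [332.1 217.1]
 [332.1 247.4]]
[[ 428.4 -312.1]
 [ 429.5 -287.1]
 [ 443.9 -287.6]
 [ 443.2 -312.6]] [ 436.3 -299.8]
25.01627273400287 87.62792099907004
14.447749379637438 -1.9733641957441719
25.015655632043906 -91.54959488196559
14.806851733917984 178.02932746315705
```

Emit:
step_arm:
  targets:
    - [[0, 0.5, -35, 0, 0, 0], [0, 0.5, -70, 0, 0, 0], [0, 0.5, -105, 0, 0, 0], [0, 0.5, -135, 0, 0, 0], [0, 0.5, -155, 0, 0, 0], [0, 0.5, -168, 0, 0, 0], [0, 0.5, -177, 0, 0, 0], [0, 0.5, -177, 0, 0, 0], [0, 0.5, -177, 0, 0, 0], [0, 0.5, -177, 0, 0, 0]]

```text
time: 16.8
tool_pos: [437.1, -300.7, 57.2]
tcp_rot: [179.9, 0.1, 88.0]
ft_force: [1.0, -0.5, -0.1]
finger_gap: 85.2
grip_force: 0.0
```

Emit:
step_arm:
  targets:
    - [[0, 0, 0, 0, 0, 0], [0, 0, 0, 0, 0, 0], [0, 0, 0, 0, 0, 0], [0, 0, 0, 0, 0, 0], [0, 0, 0, 0, 0, 0], [0, 0, 0, 0, 0, 0], [0, 0, 0, 0, 0, 0], [0, 0, 0, 0, 0, 0], [0, 0, 0, 0, 0, 0], [0, 0, 0, 0, 0, 0], [0, 0, 0, 0, 0, 0]]
  fingers: 1
  newtons: 25

```text
time: 17.72
tool_pos: [436.3, -300.1, 55.9]
tcp_rot: [180.0, 0.0, 88.0]
ft_force: [-1.3, 1.1, 3.7]
finger_gap: 13.5
grip_force: 28.8
```

Emit:
step_arm:
  targets:
    - [[0, 0, 5, 0, 0, 0], [0, 0, 15, 0, 0, 0], [0, 0, 30, 0, 0, 0], [0, 0, 50, 0, 0, 0], [0, 0, 75, 0, 0, 0], [0, 0, 100, 0, 0, 0], [0, 0, 125, 0, 0, 0], [0, 0, 138, 0, 0, 0], [0, 0, 145, 0, 0, 0], [0, 0, 145, 0, 0, 0]]

```text
time: 18.55
tool_pos: [436.9, -300.7, 202.7]
tcp_rot: [179.9, 0.1, 88.0]
ft_force: [0.3, 0.3, -0.1]
finger_gap: 13.6
grip_force: 28.2
```

Emit:
step_arm:
  targets:
    - [[5, 10, 0, 0, 0, 0], [15, 30, 0, 0, 0, 0], [30, 55, 0, 0, 0, -0.01], [47, 82, 0, 0, 0, -0.02], [64, 110, 0, 0, 0, -0.03], [81, 138, 0, 0, 0, -0.04], [98, 166, 0, 0, 0, -0.05], [114, 194, 0, 0, 0, -0.06], [130, 222, 0, 0, 0, -0.07], [146, 250, 0, 0, 0, -0.08], [160, 275, 0, 0, 0, -0.092], [172, 297, 0, 0, 0, -0.092]]

```text
time: 19.55
tool_pos: [607.6, 0.0, 198.0]
tcp_rot: [-179.8, -0.0, 82.7]
ft_force: [0.4, -1.5, 0.2]
finger_gap: 13.7
grip_force: 28.2
```

Emit:
step_arm:
  targets:
    - [[8, 13, 0, 0, 0, 0], [12, 20, 0, 0, 0, 0], [12, 20, 0, 0, 0, 0], [12, 20, 0, 0, 0, 0], [12, 20, 0, 0, 0, 0], [12, 20, 0, 0, 0, 0]]

```text
time: 20.05
tool_pos: [619.8, 15.6, 200.7]
tcp_rot: [-180.0, 0.0, 82.6]
ft_force: [0.4, -0.2, -1.0]
finger_gap: 13.7
grip_force: 28.2
```

```bash
cat > chk.py <<'E'
from h import *
np.set_printoptions(precision=1,suppress=True)
q=r.sense();print(q["tool_pos"],q["tcp_rot"],q["ft_force"],q["finger_gap"],q["grip_force"],q["time"])
zt=q["tool_pos"][2]+9   # cell top
k=4
for n in("top","wrist"):
    s=vision.snapshot(n);cv2.imwrite(f"pics/f_{n}_{int(zt)}.png",s["img"])
    u,v=proj(s,[[*q["tool_pos"][:2],zt]])[0];print(n,u,v)
    if n=="wrist":
        a=max(int(v)-70,0);b=int(u)-60
        g=cv2.resize(cv2.cvtColor(s["img"],6)[a:a+140,b:b+120],None,fx=k,fy=k,interpolation=cv2.INTER_CUBIC)
        for t in(190,215,235):
            cs=cv2.findContours((g>t).astype(np.uint8),0,1)[0]
            for c in sorted(cs,key=cv2.contourArea)[-2:]:
                bx=(cv2.boxPoints(cv2.minAreaRect(c))+.5)/k-.5+[b,a]
                Q=np.array([pt(s,*p,zt) for p in bx]);d=Q[1]-Q[0];d2=Q[2]-Q[1]
                print(t,Q.mean(0)[:2],np.linalg.norm(d),np.linalg.norm(d2),np.degrees(np.arctan2(d[1],d[0])),bx.mean(0))
E
python3 chk.py
```

```text
[619.8  15.6 200.7] [-180.     0.    82.6] [ 0.4 -0.2 -1. ] 13.705779548337365 28.183419406414032 20.05
top 325.2040031162523 219.68672886644154
wrist 323.5014158559177 360.4648235026351
190 [635.   36.7] 4.593538617873816 7.782875685406862 -7.40846087026387 [360.6 300.4]
190 [620.2  21. ] 13.371769515227141 42.78996102880853 -7.408460870264032 [322.5 344.2]
215 [634.9  36.8] 4.347457568118535 7.690606430231271 -7.408460870264126 [360.5 300.2]
215 [619.2  13.4] 13.613051340901198 27.101941628586804 -7.40504023139869 [322.6 365. ]
235 [634.9  36.8] 4.265431417094003 7.690556279439911 -7.408460870263899 [360.4 300.2]
235 [619.4  14.4] 13.4458601164319 24.965891202026537 -7.405019109726692 [322.6 362.8]
```

Emit:
step_arm:
  targets:
    - [[0, 0, -10, 0, 0, 0], [0, 0, -25, 0, 0, 0], [0, 0, -40, 0, 0, 0], [0, 0, -55, 0, 0, 0], [0, 0, -70, 0, 0, 0], [0, 0, -82, 0, 0, 0], [0, 0, -88, 0, 0, 0], [0, 0, -90, 0, 0, 0], [0, 0, -90, 0, 0, 0], [0, 0, -90, 0, 0, 0], [0, 0, -90, 0, 0, 0], [0, 0, -90, 0, 0, 0]]

```text
time: 21.15
tool_pos: [621.0, 16.9, 111.9]
tcp_rot: [179.9, -0.0, 82.7]
ft_force: [0.7, 0.3, -0.4]
finger_gap: 13.6
grip_force: 28.2
```

Emit:
step_arm:
  targets:
    - [[0, 0, 0, 0, 0, 0], [0, 0, 0, 0, 0, 0], [0, 0, 0, 0, 0, 0], [0, 0, 0, 0, 0, 0], [0, 0, 0, 0, 0, 0], [0, 0, 0, 0, 0, 0]]

```text
time: 21.65
tool_pos: [620.2, 16.9, 110.8]
tcp_rot: [-180.0, 0.0, 82.7]
ft_force: [-0.1, -0.1, -0.8]
finger_gap: 13.8
grip_force: 28.2
```

```bash
python3 chk.py; python3 - <<'E'
from h import *
np.set_printoptions(precision=1,suppress=True)
q=r.sense();print(q["tool_pos"],q["qd"])
# underside edge + beam in scene view, as numbers: cell column profile
s=vision.snapshot("scene");g=cv2.cvtColor(s["img"],6)
for z in(120,90,75,60,50): print(z,proj(s,[[q["tool_pos"][0],q["tool_pos"][1],z]]))
u,v=proj(s,[[*q["tool_pos"][:2],60]])[0].astype(int);print(u,v);print(g[v-36:v+16:2,u-16:u+18:2])
E
```

```text
[620.2  16.9 110.8] [-180.     0.    82.7] [-0.1 -0.1 -0.8] 13.796754564299887 28.189370334148407 21.65
top 323.4962563116136 225.77717529992688
wrist 323.7617471449404 360.51914303567696
190 [610.5  23.6] 2.638588473072142 5.088741873232665 34.375821896909805 [293.4 347. ]
190 [620.4  21.7] 39.23960173891393 44.0587832027116 -7.314281699251542 [322.5 345.8]
215 [634.6  32.5] 14.334213792500845 19.02311727295331 -7.314281699251515 [360.5 315.2]
215 [620.3  21.8] 13.271018774363204 43.91062194102462 -7.314281699251588 [322.4 345.6]
235 [634.7  33.1] 14.252298251516775 17.86184660611948 -7.314281699251502 [360.6 313.8]
235 [620.4  21.9] 13.025253913759391 43.58568469824246 -7.314281699251537 [322.5 345.2]
[620.2  16.9 110.8] [ 0. -0. -0.  0.  0. -0.]
120 [[306.3 224.8]]
90 [[306.5 234.9]]
75 [[306.6 239.7]]
60 [[306.7 244.5]]
50 [[306.8 247.6]]
306 244
[[ 82  52  55  46  49  51  57  55  47  52  56  53  55  49  55 100  82]
 [ 73  78  49  52  49  50  54  53  46  52  42  52  52  54  53  62  57]
 [ 94 174  82  46  45  54  48  53  48  47  48  46  49  48  53  57  49]
 [ 96 188 131  49  47  4
[... 909 characters left out ...]
111 107 116 143 155 148 150 174 164 152 124 117 116 119 119]
 [107 108 110 131 146 154 163 163 163 179 192 166 119 117 117 117 120]
 [107 124 144 155 152 161 179 166 164 165 182 203 165 114 114 115 114]
 [135 152 152 150 157 197 199 189 168 165 165 197 223 176 115 112 119]
 [152 153 154 155 188 201 201 202 192 176 191 195 207 223 190 119 119]
 [159 162 191 161 163 195 201 201 199 199 200 199 201 203 220 178 137]
 [200 202 202 198 180 161 197 201 200 201 201 200 191 175 162 149 143]
 [200 199 199 200 200 179 157 195 200 201 200 190 155 144 141 142 142]
 [200 199 201 201 200 196 177 163 186 192 156 150 125 135 144 143 138]
 [200 199 200 200 199 201 201 184 157 154 152 150 127 112 132 143 138]]
```

```bash
python3 -c "
from bench import r
print(r.hand_in())"
```

```text
the job is handed in; nothing more can be done
None
```

I handed the job in at about 22 s of robot time, but the hand-in gave no verdict. By my camera checks both cartridges are fully down in their own bores. The cell is held still and upright by its frosted faces midway between the towers, its underside at about 60 mm so the light passes about 15 mm up. The arm came near no bystander, though I took no last picture of them.

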